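Riddle the enrichment scoop over the bar grate and stow the scoop

TASK

The full hand scoop holds what came out of the mouse cages: two amber tunnels and three wooden gnaw balls. Tip it out over the steel tray with the bar grate, so that the balls drop through the slots into the pan below and the tunnels stay on top; then pick both tunnels off the grate and put them in the shallow instrument tray for washing, and stow the emptied scoop in the spare scoop where that stands, turned end for end so that the two handles point opposite ways and it sits fully down in it. Leave the bottles, tub and timer standing round about alone.

Things in the scene. Friction and masses are not known exactly. Their poses are not given: they have to be found in the camera images.
- scoop: Full aluminium hand scoop, loose, about 0.2 kg empty. Origin: centre of underside; +x to its open mouth, z up. Body x -77.5 to 77.5 mm, 60 deep, sheet 2.5; floor 104 wide, sides flare 14 deg to 134 over the rims (cut back at the mouth from x=45); upright back wall; no front wall, the last 33 mm of floor rise 7 mm as a lip. Stands left or right of the trays, handle roughly to the robot.
- scoop_grip (a point): Grip point on the full scoop's black handle: a level straight bar 17 wide, 20 high (z 39 to 59 mm), x -76 to -176 mm, on the centre line. This point is on its axis, 112 mm behind the scoop's origin, 49 mm above its underside, 34 mm behind the back wall. Axes as the scoop's.
- scoop_mouth (a point): Middle of the full scoop's pouring edge: 77.5 mm ahead of its origin, 9.5 mm above its underside; axes as the scoop's. Two tunnels lie across the floor, the balls in a row in front of them; they roll out once the mouth is 15 to 25 degrees down, all by 45 degrees. Drawing the scoop back meanwhile helps to part the tunnels.
- spare_scoop: Empty spare scoop, loose, 0.3 kg, same shape, origin, axes and handle; stands on the other side. The full one, emptied, nests in it end for end (its +x along the spare's -x): the flared sides centre it, its origin 10 mm above the spare's and best 8 mm to the spare's +x, its handle out over the spare's mouth. The same way round it will not go down: the handle meets the back wall.
- sorting_tray: Fixed steel pan with bar grate, 190 (x) x 274 (y) mm, rim 89 mm high, walls 4, on short legs; origin: centre, at bench height. Bars along x with roof-shaped tops (ridges 75 mm up at y = -39 and 39, edges 66 up) leave three 36 mm slots at y = -78, 0, 78 mm. Pan floor 26 up. Balls fall through; a tunnel settles in a slot (axis 83 mm up), or lies across (100 up), or stands on end.
- wash_tray: Fixed shallow steel instrument tray, 183 (x) x 278 (y) mm, walls 18 mm high, inside 164 x 260 mm, floor practically at bench height; origin: centre of its underside. It lies between the robot and the sorting tray.
- tunnel_0: Mouse tunnel: open-ended amber plastic tube, 50 mm outside diameter, 90 mm long, wall 3 mm, 0.03 kg. Origin: its centre; its y axis is the tube's axis.
- tunnel_1: Mouse tunnel: open-ended amber plastic tube, 50 mm outside diameter, 90 mm long, wall 3 mm, 0.03 kg. Origin: its centre; its y axis is the tube's axis.
- ball_0: Wooden gnaw ball, 32 mm diameter, 0.013 kg. Origin: its centre.
- ball_1: Wooden gnaw ball, 32 mm diameter, 0.013 kg. Origin: its centre.
- ball_2: Wooden gnaw ball, 32 mm diameter, 0.013 kg. Origin: its centre.
- brown_bottle: Bystander, to be left alone: brown glass bottle with a black cap, 62 mm across, 136 mm tall. Origin: centre of its underside.
- swabs: Bystander, to be left alone: round clear tub of pink-stemmed swabs, 77 mm across, 80 mm tall. Origin: centre of its underside.
- dropper: Bystander, to be left alone: small brown dropper bottle, 33 mm across, 102 mm tall. Origin: centre of its underside.
- bench_timer: Bystander, to be left alone: white bench timer on a foot, 66 x 62 mm, 64 mm tall. Origin: centre of its underside.
Mind the look-alikes: they are no part of the job. What is shaped like the tunnel_0 but green is not meant.

How it is judged:
On the way, in this order (a step that is already met when the one before it is completed fails the run):
1. the scoop is tipped with its mouth over the grate (x of scoop_mouth in the frame of sorting_tray between -0.095 and 0.095 m and y of scoop_mouth in the frame of sorting_tray between -0.137 and 0.137 m and angle between scoop's own z axis and vertical above 0.12 rad and height (world z) of scoop_mouth above 0.06 m).
2. the scoop is emptied: both tunnels lie on the bars and the balls are in the tray, on or below the bars (x of ball_0 in the frame of sorting_tray between -0.095 and 0.095 m and y of ball_0 in the frame of sorting_tray between -0.137 and 0.137 m and z of ball_0 in the frame of sorting_tray between 0.02 and 0.11 m and x of ball_1 in the frame of sorting_tray between -0.095 and 0.095 m and y of ball_1 in the frame of sorting_tray between -0.137 and 0.137 m and z of ball_1 in the frame of sorting_tray between 0.02 and 0.11 m and x of ball_2 in the frame of sorting_tray between -0.095 and 0.095 m and y of ball_2 in the frame of sorting_tray between -0.137 and 0.137 m and z of ball_2 in the frame of sorting_tray between 0.02 and 0.11 m and x of tunnel_0 in the frame of sorting_tray between -0.095 and 0.095 m and y of tunnel_0 in the frame of sorting_tray between -0.137 and 0.137 m and z of tunnel_0 in the frame of sorting_tray between 0.075 and 0.132 m and linear speed of each of tunnel_0, tunnel_1 below 0.05 m/s and x of tunnel_1 in the frame of sorting_tray between -0.095 and 0.095 m and y of tunnel_1 in the frame of sorting_tray between -0.137 and 0.137 m and z of tunnel_1 in the frame of sorting_tray between 0.075 and 0.132 m), for 0.2 s.
At the end, for the whole second after the job is handed in: Both tunnels rest inside the instrument tray; the three balls lie in the pan below the bars; the scoop is fully down in the spare (origins 30 mm along, 12 mm across, 4 to 17 mm in height), level and parallel within 7 degrees, handles opposite; the spare is upright within 60 mm of its start (x of tunnel_0 in the frame of wash_tray between -0.082 and 0.082 m and y of tunnel_0 in the frame of wash_tray between -0.13 and 0.13 m and z of tunnel_0 in the frame of wash_tray between 0 and 0.06 m and linear speed of each of tunnel_0, tunnel_1 below 0.1 m/s and x of tunnel_1 in the frame of wash_tray between -0.082 and 0.082 m and y of tunnel_1 in the frame of wash_tray between -0.13 and 0.13 m and z of tunnel_1 in the frame of wash_tray between 0 and 0.06 m and x of ball_0 in the frame of sorting_tray between -0.095 and 0.095 m and y of ball_0 in the frame of sorting_tray between -0.137 and 0.137 m and z of ball_0 in the frame of sorting_tray between 0.02 and 0.06 m and x of ball_1 in the frame of sorting_tray between -0.095 and 0.095 m and y of ball_1 in the frame of sorting_tray between -0.137 and 0.137 m and z of ball_1 in the frame of sorting_tray between 0.02 and 0.06 m and x of ball_2 in the frame of sorting_tray between -0.095 and 0.095 m and y of ball_2 in the frame of sorting_tray between -0.137 and 0.137 m and z of ball_2 in the frame of sorting_tray between 0.02 and 0.06 m and x of scoop in the frame of spare_scoop between -0.03 and 0.03 m and y of scoop in the frame of spare_scoop between -0.012 and 0.012 m and z of scoop in the frame of spare_scoop between 0.004 and 0.017 m and x of scoop_grip in the frame of spare_scoop above 0.07 m and angle between the x axis of scoop and the x axis of spare_scoop, either way round below 0.12 rad and angle between scoop's own z axis and vertical below 0.12 rad and angle between spare_scoop's own z axis and vertical below 0.1 rad and linear speed of scoop below 0.03 m/s and distance of spare_scoop from where it was at the start of the episode below 0.06 m); the robot touches nothing.
It fails at once if the brown bottle is pushed away (30 mm) or knocked over (distance of brown_bottle from where it was at the start of the episode above 0.03 m or angle between brown_bottle's own z axis and vertical above 0.3 rad).
It fails at once if the swabs is pushed away (30 mm) or knocked over (distance of swabs from where it was at the start of the episode above 0.03 m or angle between swabs's own z axis and vertical above 0.3 rad).
It fails at once if the dropper is pushed away (30 mm) or knocked over (distance of dropper from where it was at the start of the episode above 0.03 m or angle between dropper's own z axis and vertical above 0.3 rad).
It fails at once if the bench timer is pushed away (30 mm) or knocked over (distance of bench_timer from where it was at the start of the episode above 0.03 m or angle between bench_timer's own z axis and vertical above 0.3 rad).
It also fails if it takes over 72 s, if anything falls off the work surface, if the arm or the gripper's body presses on something with over 40 N, if the wrist force passes 120 N, or if a joint passes its speed limit or range.

ROBOT

A 6-joint arm with a two-finger parallel gripper is mounted at the origin on a cart in front of the work surface, level with it; the furniture and walls round the work are solid. World frame = base frame: x ahead of the robot, y to its left, z up, the work surface at z = 0. Lengths are in m, angles in rad, forces in N, time in s.
With the tool pointing down it reaches from about 0.325 to 0.775 m from the base axis. Payload 9.3 kg.
Tool frame: the origin (TCP) lies midway between the tips of the shut fingers; the grasp point (between the pads) lies 19 mm behind it; z points along the fingers, y is the line along which they close (so a half turn about z gives the same grasp; the last joint's range is limited). The gripper opens to 85 mm and grips with 20 to 120 N. Pads are 22 mm wide; open, the fingers measure 114 mm over their backs; the gripper's body (76 mm by 85 mm) begins 54 mm behind the grasp point. The pads swing forward as they close: fully open they stand 13 mm farther back than shut.
Start: joints at [-1.354, 0.259, 0.021, 1.334, 0, 1.418], TCP at [0.199, -0.513, 0.231] pointing down, gripper open.
Joint ranges: [-3.04, 3.04], [-0.91, 1.82], [-1.04, 1.36], [-1.92, 1.95], [-1.52, 1.45], [-3.14, 3.14]. Speed limits (rad/s): [2.22, 2.22, 2.79, 3.14, 3.14, 3.14].

INTERFACE

Orientations are given as a 3x3 rotation matrix whose columns are the frame's x, y, z axes.
In Python, from workcell import telemetry, eyes, r gives the robot as it stands. The module is installed in compiled form; this text tells all that it offers.
- The arm moves only by the tool arm_command, never from a script. Its argument "moves" is a list of rows, each a list of 3 entries, a list of its own where there are three numbers: the shift along the tool's x, y, z as a fraction of full scale, then the turn about the tool's z as a fraction of full scale, then the finger opening in mm, from 0 to 85.4. In form: [[[tx, ty, tz], roll, claw], ...]. A call has 1 to 8 rows; each row is the pose to reach, as a shift and turn from the pose commanded when the call began, along the tool's axes at that moment; what a row does not reach only later rows make up. Full scale, the value 1, is 0.25 m for a shift and 120 degrees for a turn. A row lasts 1/8 s, in which the tool goes at most 62.5 mm and 10.7 degrees, less where a joint would pass 70% of its speed; a pose out of reach is approached as far as the arm can. A call with a number of a shift or a turn outside -1 to 1 is refused whole. A call with a gripper value outside its range is refused whole. The fingers move at their own pace and stop on an object; "newtons" is the grip in N (left out, the last holds). Time passes only in rows, so rows that repeat a pose let the fingers close. It gives the time, the measured TCP pose, the force, the opening and the grip force at its end, in the units of the state.
- telemetry.state(): the state, without advancing time (a new reading comes with each control period).
- eyes.capture(name): name is "side" or "top"; returns a dict with "image" (480x640x3 uint8, blue, green, red), "mtx" (3x3 intrinsics, pixels), "origin" and "rotation" of the camera in the world. Camera axes: x right, y down, z forward; pixel columns grow to the right and rows downward; lengths in m; the calibration is good to about 2 mm. A picture is of the moment at which its call begins. There is no depth.
- r.hand_in(): hands the job in; it is judged then, once.
The state is a dict: "clock": time; "joints": joint angles; "joint_vel": joint speeds; "joint_torque": joint torques, N m; "tcp_pos": TCP position; "tool_rot": TCP orientation; "contact_force": force on the tool from outside, world axes, zero at the start; "torque": the same for the moment, N m; "width": opening from 0.0 (shut) to 1.0 (fully open); "finger_force": force on a finger pad.
Only numpy, scipy, OpenCV 4.12 (cv2) and the standard library are available. Lean on these libraries where they do the work, as an engineer would, in place of code of your own. Each camera call takes 0.05 s, during which the arm holds its last target. There are 200 camera calls.

## Working session

There is one attempt and no reset: what is moved stays moved. The work goes in short steps, Python scripts to look and compute and a tool call to move; the robot and the scene stay as the last step left them, time stands still between calls to the robot, and variables do not carry over. Pictures are saved under pics/ and viewed, at most 10 in all, crops included, and the job is handed in when it is done.

Besides the shell and the picture viewer there is one more tool, called after "Call:" in YAML: its name, and indented under it one key for each argument. arm_command: Moves the arm, as the interface text tells. Its arguments: {"type":"object","properties":{"moves":{"type":"array","items":{"type":"array"}},"newtons":{"type":"number"}},"required":["moves"]}

```bash
mkdir -p pics; python3 - <<'E'
from workcell import telemetry, eyes, r
import cv2, numpy as np, pickle
for n in ("side","top"):
    c=eyes.capture(n); cv2.imwrite(f"pics/{n}0.png",c["image"]); pickle.dump(c,open(f"{n}0.pkl","wb"))
    print(n,c["mtx"].round(1).tolist(),c["origin"].round(3),c["rotation"].round(3).tolist())
s=telemetry.state(); print(s["clock"],s["tcp_pos"],s["tool_rot"],s["width"])
E
```

```text
side [[578.3, 0.0, 312.0], [0.0, 578.3, 228.7], [0.0, 0.0, 1.0]] [-0.253  1.491  0.722] [[-0.869, -0.197, 0.455], [-0.495, 0.293, -0.818], [0.028, -0.936, -0.352]]
top [[442.2, 0.0, 326.0], [0.0, 442.2, 244.1], [0.0, 0.0, 1.0]] [4.840e-01 1.000e-03 1.102e+00] [[-0.001, -0.996, 0.088], [-1.0, 0.002, 0.011], [-0.011, -0.088, -0.996]]
0.1 [ 0.19870944 -0.51259532  0.23071692] [[ 9.32415428e-01  3.61388167e-01 -2.48288384e-04]
 [ 3.61388201e-01 -9.32414712e-01  1.17177080e-03]
 [ 1.91956358e-04 -1.18230566e-03 -9.99999283e-01]] 0.9968048610712139
```

View pics/top0.png

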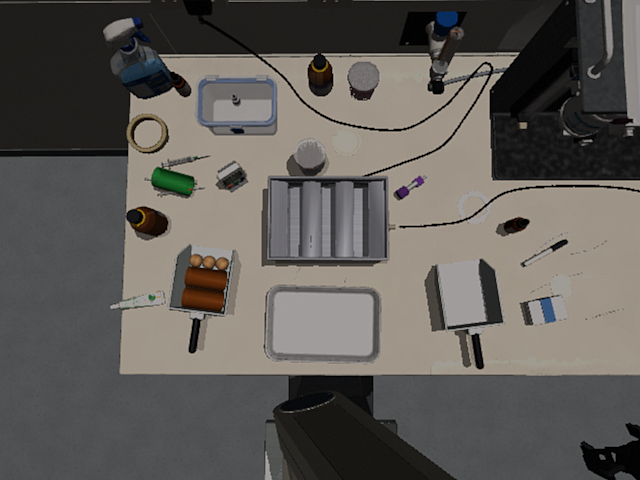

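View pics/side0.png

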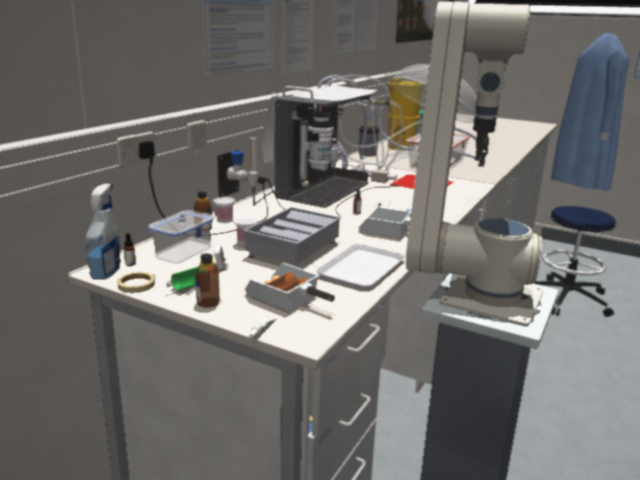

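The top view shows the full scoop at (203,280) with its handle at (195,335), the spare at (465,285) with its handle at (477,350), the sorting tray at (328,220) and the wash tray at (322,323). Possible confusions:
- **Scoops:** full at (203,280) or empty at (465,285). I want the full one.
- **Tunnels:** amber at (207,280) and (203,299), or green at (174,181). I want the amber ones.

The side view agrees. Next is one close crop to check this.

```bash
cat > h.py <<'E'
import numpy as np, cv2, pickle
def px2w(c,u,v,z):
    d=c["rotation"]@np.linalg.inv(c["mtx"])@np.array([u,v,1.]); o=np.asarray(c["origin"])
    return o+d*(z-o[2])/d[2]
def w2px(c,P):
    q=(np.atleast_2d(P)-c["origin"])@c["rotation"]; p=q@c["mtx"].T; return p[:,:2]/p[:,2:]
def crop(im,u0,u1,v0,v1,k):
    t=cv2.resize(im[v0:v1,u0:u1],None,fx=k,fy=k,interpolation=cv2.INTER_CUBIC)
    for u in range(-(-u0//10)*10,u1,10): cv2.line(t,((u-u0)*k,0),((u-u0)*k,6 if u%50 else 16),(0,0,255),1)
    for v in range(-(-v0//10)*10,v1,10): cv2.line(t,(0,(v-v0)*k),(6 if v%50 else 16,(v-v0)*k),(0,0,255),1)
    return t
def fracs(p,yaw_tool_x_deg=None):
    "tool-axis shift fractions and roll fraction from the present pose to world point p"
    from workcell import telemetry
    s=telemetry.state(); R=np.array(s["tool_rot"]); y=np.degrees(np.arctan2(R[1,0],R[0,0]))
    out=(R.T@(np.array(p)-s["tcp_pos"])/0.25).round(3)
    roll=None if yaw_tool_x_deg is None else round(-(((yaw_tool_x_deg-y+180)%360)-180)/120,3)
    print("tcp",np.round(s["tcp_pos"],3),"yaw",round(y,1),"t",round(s["clock"],2),"->",out,"roll",roll,"w",round(s["width"],2)); return out,roll
E
python3 - <<'E'
from h import *
c=pickle.load(open("top0.pkl","rb")); im=c["image"]
cv2.imwrite("pics/crop1.png",np.hstack([crop(im,160,250,235,360,4),crop(im,425,515,250,375,4)]))
E
```

```text
(no output)
```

View pics/crop1.png

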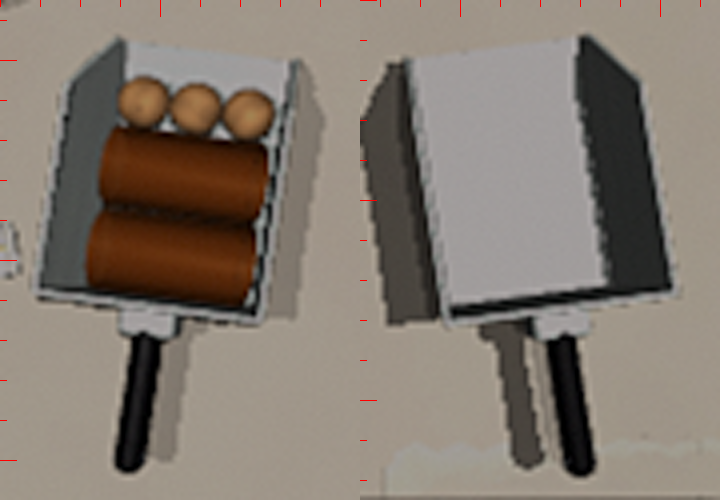

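Confirmed: the left scoop is the full one, with balls at about (195,260) and amber tunnels at (206,278) and (203,297). The spare on the right is empty.

```bash
python3 - <<'E'
from h import *
from scipy.optimize import least_squares
c=pickle.load(open("top0.pkl","rb"))
def fit(M,U,z0=0):
    M=np.array(M)/1000.;U=np.array(U)
    def f(p):
        R=np.array([[np.cos(p[2]),-np.sin(p[2])],[np.sin(p[2]),np.cos(p[2])]])
        return (w2px(c,np.c_[M[:,:2]@R.T+p[:2],M[:,2]])-U).ravel()
    s=least_squares(f,[.4,0,0]); print(s.x[:2].round(4),np.degrees(s.x[2]).round(2),s.fun.round(1)); return s.x
m=[(-77.5,67,60),(-77.5,-67,60),(-176,0,49),(45,67,60),(77.5,52,9.5)]
f=fit(m,[(169.5,308.75),(225.5,315.5),(192,352),(178,255),(191.25,245)])
m=[(-77.5,67,60),(-77.5,-67,60),(-176,0,49),(45,-67,60),(77.5,-52,9.5)]
s=fit(m,[(447.5,330.5),(504.25,323),(480.5,368),(495,270),(480.75,259.5)])
fit([(95,137,89),(95,-137,89),(-95,-137,89),(-95,137,89)],[(270,178),(387,177),(388,262),(267,262)])
fit([(91.5,139,18),(91.5,-139,18),(-91.5,-139,18),(-91.5,139,18)],[(265,287),(379,287),(380,361),(266,361)])
for n,p in(("full",f),("spare",s)):
    print(n,"grip",(p[:2]-.112*np.array([np.cos(p[2]),np.sin(p[2])])).round(4))
E
```

```text
[0.4954 0.304 ] -7.32 [-0.4 -1.2 -0.  -0.6  0.3  1.  -0.8  0.8  1.  -0.1]
[ 0.4603 -0.325 ] 7.24 [-0.5 -0.3  0.1 -0.1  0.3  0.7  0.8  0.4 -0.7 -0.8]
[0.6306 0.0075] -0.17 [-0.7  1.  -0.1  2.  -0.3 -1.4  1.2 -1.6]
[0.386  0.0215] 0.24 [ 0.4 -1.   0.3 -1.5  0.4  1.  -1.1  1.4]
full grip [0.3843 0.3183]
spare grip [ 0.3492 -0.3391]
```

Call:
arm_command:
  moves:
    - [[0.15,-0.08,0],-0.08,85]
    - [[0.3,-0.16,0],-0.17,85]
    - [[0.45,-0.24,0],-0.26,85]
    - [[0.6,-0.32,0],-0.35,85]
    - [[0.75,-0.4,0],-0.44,85]
    - [[0.9,-0.48,0],-0.53,85]
    - [[1,-0.5,0],-0.62,85]
    - [[1,-0.5,0],-0.7,85]
  newtons: 120

```text
clock: 1.1
tcp_pos: [0.3878, -0.3046, 0.231]
tool_rot: [[-0.27, 0.963, -0.0], [0.963, 0.27, 0.001], [0.001, 0.0, -1.0]]
contact_force: [-0.4, -0.7, 0.3]
width: 0.996
finger_force: 0.0
```

```bash
python3 -c "
from h import *
fracs([0.44,-0.06,0.2],150);fracs([0.384,0.318,0.16],172.7)"
```

```text
tcp [ 0.388 -0.305  0.231] yaw 105.7 t 1.1 -> [0.885 0.465 0.125] roll -0.369 w 1.0
tcp [ 0.388 -0.305  0.231] yaw 105.7 t 1.1 -> [2.402 0.658 0.285] roll -0.559 w 1.0
```

Call:
arm_command:
  moves:
    - [[0.2,0.12,0],-0.09,85]
    - [[0.4,0.24,0],-0.18,85]
    - [[0.6,0.36,0],-0.27,85]
    - [[0.8,0.48,0],-0.36,85]
    - [[1,0.55,0],-0.45,85]
    - [[1,0.55,0],-0.56,85]

```text
clock: 1.85
tcp_pos: [0.4536, -0.0253, 0.2312]
tool_rot: [[-0.986, 0.169, -0.0], [0.169, 0.986, 0.001], [0.0, 0.001, -1.0]]
contact_force: [0.1, -0.8, -0.0]
width: 0.996
finger_force: 0.0
```

```bash
python3 -c "
from h import *
fracs([0.42,0.18,0.2],172.7);fracs([0.384,0.318,0.12],172.7)"
```

```text
tcp [ 0.454 -0.025  0.231] yaw 170.3 t 1.85 -> [0.271 0.787 0.125] roll -0.02 w 1.0
tcp [ 0.454 -0.025  0.231] yaw 170.3 t 1.85 -> [0.506 1.306 0.446] roll -0.02 w 1.0
```

Call:
arm_command:
  moves:
    - [[0.1,0.24,0.05],-0.02,85]
    - [[0.2,0.48,0.1],-0.02,85]
    - [[0.3,0.72,0.2],-0.02,85]
    - [[0.4,0.96,0.3],-0.02,85]
    - [[0.45,1,0.3],-0.02,85]
    - [[0.45,1,0.3],-0.02,85]

```text
clock: 2.6
tcp_pos: [0.3866, 0.2391, 0.1554]
tool_rot: [[-0.991, 0.135, -0.002], [0.135, 0.991, -0.001], [0.002, -0.001, -1.0]]
contact_force: [0.7, -0.4, -0.6]
width: 0.991
finger_force: 0.0
```

```bash
python3 -c "
from h import *
fracs([0.384,0.318,0.13],172.7);fracs([0.384,0.318,0.03],172.7)"
```

```text
tcp [0.387 0.239 0.155] yaw 172.3 t 2.6 -> [0.052 0.311 0.101] roll -0.004 w 0.99
tcp [0.387 0.239 0.155] yaw 172.3 t 2.6 -> [0.052 0.312 0.501] roll -0.004 w 0.99
```

Call:
arm_command:
  moves:
    - [[0.05,0.2,0.0],0,85]
    - [[0.05,0.31,0.0],0,85]
    - [[0.05,0.31,0.1],0,85]
    - [[0.05,0.31,0.1],0,85]

```text
clock: 3.1
tcp_pos: [0.386, 0.3151, 0.1301]
tool_rot: [[-0.99, 0.139, -0.003], [0.139, 0.99, -0.002], [0.002, -0.002, -1.0]]
contact_force: [-0.8, -0.1, 0.4]
width: 0.993
finger_force: 0.0
```

```bash
python3 - <<'E'
from h import *
from workcell import eyes
o,_=fracs([0.384,0.318,0.03],172.7)
c=eyes.capture("top"); cv2.imwrite("pics/a.png",np.hstack([crop(c["image"],150,260,235,375,4)]))
E
```

```text
tcp [0.386 0.315 0.13 ] yaw 172.0 t 3.1 -> [0.009 0.011 0.4  ] roll -0.006 w 0.99
```

View pics/a.png

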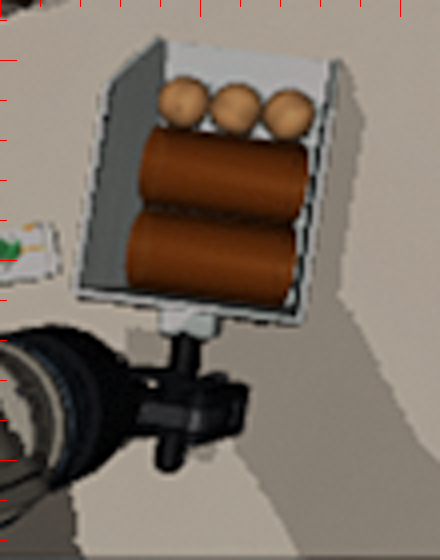

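The gripper stands over the handle, with the handle at about (194,340) between the fingers and the scoop undisturbed. I'll descend and grip.

Call:
arm_command:
  moves:
    - [[0.01,0.01,0.2],0,85]
    - [[0.01,0.01,0.4],0,85]
    - [[0.01,0.01,0.4],0,85]
    - [[0.01,0.01,0.4],0,0]
    - [[0.01,0.01,0.4],0,0]
    - [[0.01,0.01,0.4],0,0]
    - [[0.01,0.01,0.4],0,0]
    - [[0.01,0.01,0.4],0,0]
  newtons: 120

```text
clock: 4.15
tcp_pos: [0.3848, 0.3191, 0.0324]
tool_rot: [[-0.99, 0.138, 0.001], [0.138, 0.99, 0.001], [-0.001, 0.001, -1.0]]
contact_force: [-2.0, -0.1, 9.3]
width: 0.175
finger_force: 117.1
```

Call:
arm_command:
  moves:
    - [[0,0,-0.04],0,0]
    - [[0,0,-0.08],0,0]
    - [[0,0,-0.12],0,0]

```text
clock: 4.53
tcp_pos: [0.3843, 0.3188, 0.062]
tool_rot: [[-0.99, 0.138, -0.0], [0.138, 0.99, -0.0], [0.0, -0.0, -1.0]]
contact_force: [0.4, -0.0, -3.6]
width: 0.173
finger_force: 117.3
```

```bash
python3 - <<'E'
from h import *
from workcell import eyes,telemetry
c=eyes.capture("top");d=eyes.capture("side")
s=telemetry.state(); print(s["contact_force"],s["torque"],s["width"],s["finger_force"],s["tcp_pos"])
cv2.imwrite("pics/b.png",np.hstack([crop(d["image"],220,350,240,330,4)]))
pickle.dump(c,open("t1.pkl","wb"))
E
```

```text
[ 0.26471143 -0.57908076 -2.40729986] [0.05215109 0.29435446 0.00953699] 0.17522286915963406 117.32686042785645 [0.38495052 0.31917569 0.06253492]
```

View pics/b.png

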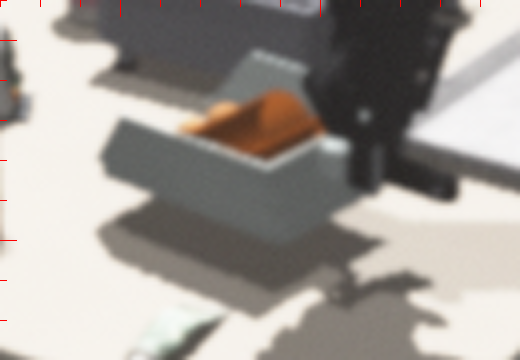

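It lifted level, with the tunnels and balls still inside (crop about (250,130)). The spare grip and bystanders are untouched. Now I'll carry it gently over the tray, mouth towards -y.

Call:
arm_command:
  moves:
    - [[0,0,-0.08],0.02,0]
    - [[-0.02,0,-0.18],0.05,0]
    - [[-0.06,0,-0.29],0.09,0]
    - [[-0.12,-0.02,-0.4],0.14,0]
    - [[-0.2,-0.05,-0.5],0.19,0]
    - [[-0.28,-0.08,-0.57],0.24,0]
    - [[-0.36,-0.11,-0.6],0.29,0]
    - [[-0.44,-0.14,-0.6],0.34,0]

```text
clock: 5.62
tcp_pos: [0.4893, 0.2687, 0.2118]
tool_rot: [[-0.657, 0.754, 0.001], [0.754, 0.657, 0.0], [-0.0, 0.001, -1.0]]
contact_force: [-0.2, 0.3, -2.9]
width: 0.178
finger_force: 117.5
```

```bash
python3 -c "
from h import *
fracs([0.631,0.175,0.21],90)"
```

```text
tcp [0.489 0.269 0.212] yaw 131.0 t 5.62 -> [-0.655  0.182  0.007] roll 0.342 w 0.18
```

Call:
arm_command:
  moves:
    - [[-0.08,0.02,0],0.05,0]
    - [[-0.17,0.04,0],0.1,0]
    - [[-0.26,0.06,0],0.15,0]
    - [[-0.35,0.09,0],0.2,0]
    - [[-0.44,0.12,0],0.24,0]
    - [[-0.53,0.14,0],0.28,0]
    - [[-0.6,0.16,0],0.31,0]
    - [[-0.63,0.17,0],0.33,0]

```text
clock: 6.62
tcp_pos: [0.6249, 0.178, 0.2106]
tool_rot: [[-0.026, 1.0, -0.001], [1.0, 0.026, -0.0], [-0.0, -0.001, -1.0]]
contact_force: [-0.7, 0.4, -2.5]
width: 0.173
finger_force: 117.5
```

```bash
python3 - <<'E'
from h import *
from workcell import eyes,telemetry
fracs([0.631,0.175,0.15],90)
c=eyes.capture("top");d=eyes.capture("side")
print(telemetry.state()["torque"])
cv2.imwrite("pics/c.png",np.hstack([crop(c["image"],190,400,150,270,2),crop(d["image"],200,350,160,280,2)]))
E
```

```text
tcp [0.625 0.178 0.211] yaw 91.5 t 6.62 -> [-0.012  0.024  0.242] roll 0.013 w 0.17
[ 0.28847468  0.04891726 -0.04139052]
```

View pics/c.png

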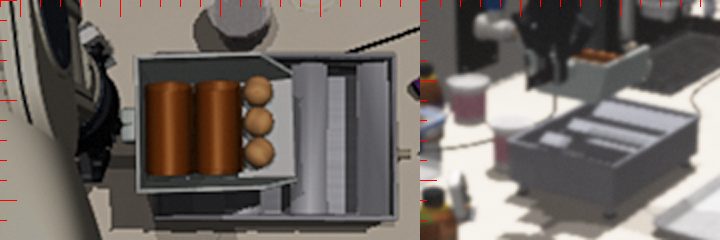

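The scoop is level over the tray, mouth at about (335,200) and contents still in. Now I'll go lower, then ease the grip so the mouth droops.

Call:
arm_command:
  moves:
    - [[-0.01,0.02,0.08],0.01,0]
    - [[-0.01,0.02,0.16],0.01,0]
    - [[-0.01,0.02,0.22],0.01,0]
    - [[-0.01,0.02,0.24],0.01,0]

```text
clock: 7.22
tcp_pos: [0.6287, 0.1765, 0.1505]
tool_rot: [[-0.009, 1.0, -0.001], [1.0, 0.009, -0.0], [-0.0, -0.001, -1.0]]
contact_force: [0.2, 0.6, -4.8]
width: 0.173
finger_force: 117.5
```

Call:
arm_command:
  moves:
    - [[0,0,0],0,0]
    - [[0,0,0],0,0]
  newtons: 35

```text
clock: 7.48
tcp_pos: [0.6296, 0.1763, 0.1521]
tool_rot: [[-0.008, 1.0, 0.001], [1.0, 0.008, 0.0], [0.0, 0.001, -1.0]]
contact_force: [-0.1, 0.5, -2.5]
width: 0.173
finger_force: 117.5
```

```bash
cat >> h.py <<'E'
def see(tag):
    from workcell import eyes,telemetry
    c=eyes.capture("top");d=eyes.capture("side");s=telemetry.state()
    pickle.dump((c,d),open(tag+".pkl","wb"))
    hs=cv2.cvtColor(c["image"],cv2.COLOR_BGR2HSV); x,y,w,h=225,150,190,215
    h0=hs[y:y+h,x:x+w]
    for n,lo,hi in (("amber",(4,150,40),(14,255,160)),("wood",(8,70,110),(20,200,255))):
        k,_,st,ce=cv2.connectedComponentsWithStats(cv2.inRange(h0,lo,hi))
        for i in range(1,k):
            if st[i,4]>25: print(n,(ce[i]+[x,y]).round(1),"bbox",(st[i,:2]+[x,y]),st[i,2:])
    print("F",np.round(s["contact_force"],1),"T",np.round(s["torque"],2),"tcp",np.round(s["tcp_pos"],3),"t",round(s["clock"],2),"ff",round(s["finger_force"],1))
E
python3 -c "
from h import *
see('s1')"
```

```text
amber [278.5 216.2] bbox [269 195] [ 21  44 860]
amber [301.5 216.1] bbox [292 195] [ 21  44 863]
amber [322.1 231.1] bbox [315 223] [12 13 26]
wood [278.4 216.4] bbox [276 195] [  7  44 182]
wood [301.1 216. ] bbox [299 195] [  7  44 193]
wood [320.9 198.8] bbox [316 194] [11 11 98]
wood [321.1 213.1] bbox [316 208] [ 11  12 101]
wood [321.1 227.8] bbox [315 223] [ 12  11 100]
F [-0.7 -0.3 -3.5] T [ 0.29 -0.01  0.04] tcp [0.63  0.176 0.152] t 7.58 ff 117.5
```

Call:
arm_command:
  moves:
    - [[0,0,0],0,2]
    - [[0,0,0],0,2]
    - [[0,0,0],0,2]
  newtons: 40

```text
clock: 7.95
tcp_pos: [0.6294, 0.1762, 0.1513]
tool_rot: [[-0.008, 1.0, 0.0], [1.0, 0.008, 0.0], [0.0, 0.0, -1.0]]
contact_force: [0.1, 0.4, -3.6]
width: 0.175
finger_force: 117.5
```

```bash
python3 -c "
from h import *
see('s2')"
```

```text
amber [278.4 216.3] bbox [269 195] [ 21  44 860]
amber [301.3 216.3] bbox [292 195] [ 21  44 849]
wood [301.2 216.6] bbox [299 195] [  7  44 183]
wood [321.1 198.9] bbox [316 194] [ 11  11 101]
wood [278.5 216.7] bbox [276 196] [  7  43 176]
wood [321.2 213.2] bbox [316 208] [ 11  12 102]
wood [321.2 227.9] bbox [316 223] [ 11  12 101]
F [ 0.8  0.  -3.7] T [ 0.24  0.   -0.01] tcp [0.629 0.176 0.151] t 8.05 ff 117.5
```

Call:
arm_command:
  moves:
    - [[-0.06,0,0],0,0]
    - [[-0.12,0,0],0,0]
    - [[-0.12,0,0.05],0,0]
    - [[-0.12,0,0.1],0,0]
    - [[-0.12,0,0.1],0,0]

```text
clock: 8.68
tcp_pos: [0.6287, 0.1463, 0.1245]
tool_rot: [[-0.008, 1.0, -0.003], [1.0, 0.008, -0.0], [-0.0, -0.003, -1.0]]
contact_force: [-0.0, -1.3, -3.1]
width: 0.174
finger_force: 117.5
```

Call:
arm_command:
  moves:
    - [[0,0,0],0,14.8]
    - [[0,0,0],0,14.8]
  newtons: 20

```text
clock: 8.93
tcp_pos: [0.6298, 0.1465, 0.1267]
tool_rot: [[-0.008, 1.0, 0.001], [1.0, 0.008, 0.0], [0.0, 0.001, -1.0]]
contact_force: [1.1, -0.6, -1.4]
width: 0.177
finger_force: 103.2
```

```bash
python3 -c "
from h import *
see('s3')"
```

```text
amber [293.4 217.9] bbox [284 197] [ 21  43 835]
amber [315.6 217.9] bbox [306 197] [ 22  43 823]
wood [315.3 218.2] bbox [313 197] [  8  43 171]
wood [334.3 200.8] bbox [329 196] [11 11 97]
wood [292.8 218.3] bbox [291 198] [  7  42 175]
wood [334.4 214.8] bbox [329 210] [11 11 96]
wood [334.7 228.9] bbox [329 224] [12 11 95]
F [ 0.2 -0.  -3.1] T [ 0.25  0.1  -0.06] tcp [0.63  0.146 0.127] t 9.03 ff 103.2
```

Finger force does follow the opening target, so I can ease it in small steps.

Call:
arm_command:
  moves:
    - [[0,0,0],0,15.3]
    - [[0,0,0],0,15.3]

```text
clock: 9.28
tcp_pos: [0.6296, 0.1462, 0.1264]
tool_rot: [[-0.008, 1.0, 0.0], [1.0, 0.008, 0.0], [0.0, 0.0, -1.0]]
contact_force: [-0.5, -0.3, -4.3]
width: 0.182
finger_force: 80.1
```

Call:
arm_command:
  moves:
    - [[0,0,0],0,15.7]
    - [[0,0,0],0,15.7]

```text
clock: 9.52
tcp_pos: [0.6296, 0.1462, 0.1263]
tool_rot: [[-0.008, 1.0, -0.0], [1.0, 0.008, 0.0], [0.0, -0.0, -1.0]]
contact_force: [0.8, 0.7, -3.3]
width: 0.189
finger_force: 61.4
```

```bash
python3 -c "
from h import *
see('s4')"
```

```text
amber [293.5 218.2] bbox [284 197] [ 21  43 841]
amber [316.  217.6] bbox [307 197] [ 24  43 801]
wood [315.4 218. ] bbox [313 197] [  8  43 171]
wood [334.4 201. ] bbox [329 196] [11 11 96]
wood [293.  218.6] bbox [291 198] [  7  42 180]
wood [334.6 214.8] bbox [329 210] [ 12  11 100]
wood [334.8 229. ] bbox [329 224] [12 11 97]
F [ 0.2  0.7 -3.5] T [ 0.32 -0.05  0.02] tcp [0.63  0.146 0.126] t 9.62 ff 61.4
```

Call:
arm_command:
  moves:
    - [[0.03,0,-0.08],0,15.9]
    - [[0.05,0,-0.16],0,16.1]
    - [[0.05,0,-0.16],0,16.2]
    - [[0.05,0,-0.16],0,16.2]

```text
clock: 10.12
tcp_pos: [0.6292, 0.1585, 0.1654]
tool_rot: [[-0.008, 1.0, -0.001], [1.0, 0.008, -0.0], [-0.0, -0.001, -1.0]]
contact_force: [-0.0, -0.1, -2.2]
width: 0.192
finger_force: 37.8
```

Call:
arm_command:
  moves:
    - [[0,0,0],0,16.4]
    - [[0,0,0],0,16.4]

```text
clock: 10.38
tcp_pos: [0.6293, 0.1585, 0.1656]
tool_rot: [[-0.008, 1.0, -0.001], [1.0, 0.008, -0.0], [-0.0, -0.001, -1.0]]
contact_force: [-0.5, -0.6, -2.8]
width: 0.194
finger_force: 28.3
```

```bash
python3 -c "
from h import *
see('s5')"
```

```text
amber [286.1 215.5] bbox [276 194] [ 22  45 905]
amber [309.5 215.2] bbox [300 194] [ 22  44 874]
wood [329.  197.9] bbox [323 193] [ 12  11 102]
wood [285.7 215.5] bbox [283 194] [  8  45 186]
wood [308.9 214.8] bbox [307 194] [  8  44 190]
wood [329.  212.6] bbox [323 208] [ 12  11 101]
wood [329.1 227.3] bbox [323 222] [ 13  12 106]
F [ 0.1  0.4 -3.9] T [0.32 0.03 0.02] tcp [0.629 0.159 0.166] t 10.47 ff 28.3
```

Call:
arm_command:
  moves:
    - [[0,0,0],0,16.55]
    - [[0,0,0],0,16.55]

```text
clock: 10.72
tcp_pos: [0.6295, 0.1586, 0.1663]
tool_rot: [[-0.008, 1.0, 0.0], [1.0, 0.008, -0.0], [-0.0, 0.0, -1.0]]
contact_force: [-0.4, -0.1, -2.8]
width: 0.196
finger_force: 21.0
```

Call:
arm_command:
  moves:
    - [[0,0,0],0,16.65]
    - [[0,0,0],0,16.65]

```text
clock: 10.98
tcp_pos: [0.6295, 0.1586, 0.1664]
tool_rot: [[-0.008, 1.0, 0.0], [1.0, 0.008, -0.0], [-0.0, 0.0, -1.0]]
contact_force: [0.0, -0.4, -1.5]
width: 0.197
finger_force: 16.5
```

```bash
python3 -c "
from h import *
see('s6')"
```

```text
amber [294.7 218.2] bbox [285 197] [ 21  43 817]
amber [317.  219.2] bbox [307 199] [ 26  42 799]
wood [294.6 218.2] bbox [293 198] [  6  42 158]
wood [333.9 203.5] bbox [329 199] [10 11 89]
wood [316.1 220.4] bbox [313 200] [  9  41 150]
wood [333.7 217.4] bbox [329 212] [10 11 87]
wood [334.3 231.3] bbox [329 226] [11 12 95]
F [-1.1 -0.3 -1.6] T [ 0.01  0.04 -0.01] tcp [0.63  0.159 0.166] t 11.07 ff 16.5
```

The torque has dropped to zero, so the mouth has drooped onto the bars. I'll raise the handle so the tilt grows.

Call:
arm_command:
  moves:
    - [[0,0,-0.02],0,16.65]
    - [[0,0,-0.04],0,16.65]
    - [[0,0,-0.06],0,16.65]
    - [[0,0,-0.08],0,16.65]

```text
clock: 11.58
tcp_pos: [0.6295, 0.1587, 0.1868]
tool_rot: [[-0.008, 1.0, 0.0], [1.0, 0.008, 0.0], [0.0, 0.0, -1.0]]
contact_force: [0.6, 0.5, -2.6]
width: 0.195
finger_force: 16.6
```

```bash
python3 -c "
from h import *
see('s7')
c,d=pickle.load(open('s7.pkl','rb'))
cv2.imwrite('pics/d.png',np.vstack([crop(d['image'],210,350,150,270,3)]))"
```

```text
amber [307.3 218.3] bbox [288 197] [  42   44 1619]
wood [296.8 217.2] bbox [295 197] [  7  43 180]
wood [317.2 219.1] bbox [315 199] [  6  41 149]
wood [332.6 203.5] bbox [328 199] [10 10 84]
wood [333.1 217.1] bbox [329 212] [ 9 11 77]
wood [333.6 231.2] bbox [329 226] [10 11 88]
F [ 0.4 -0.  -1.8] T [ 0.14 -0.03  0.01] tcp [0.63  0.159 0.187] t 11.68 ff 16.6
```

View pics/d.png

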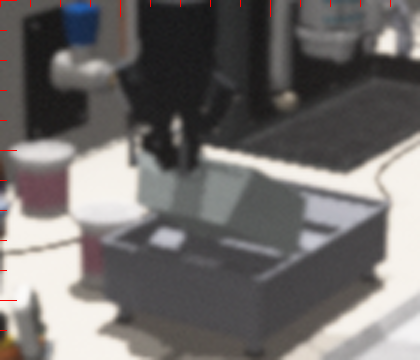

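The scoop is tilted about 28° with its mouth resting on the bars (about (305,230) in the side view). The contents are still in, so I'll keep raising and draw back.

Call:
arm_command:
  moves:
    - [[0,0,-0.03],0,16.65]
    - [[0,0,-0.06],0,16.65]
    - [[0,0,-0.09],0,16.65]
    - [[0.01,0,-0.12],0,16.65]
    - [[0.02,0,-0.15],0,16.65]
    - [[0.03,0,-0.17],0,16.65]

```text
clock: 12.42
tcp_pos: [0.6295, 0.1664, 0.2294]
tool_rot: [[-0.008, 1.0, 0.001], [1.0, 0.008, 0.0], [0.0, 0.001, -1.0]]
contact_force: [0.6, 0.1, -1.2]
width: 0.195
finger_force: 16.7
```

```bash
python3 -c "
from h import *
see('s8')"
```

```text
amber [324.4 218.4] bbox [313 197] [  25   44 1015]
wood [322.  219.3] bbox [319 198] [  8  40 128]
F [ 0.6 -0.3 -1.7] T [ 0.11  0.   -0.04] tcp [0.63  0.167 0.229] t 12.53 ff 16.7
```

Call:
arm_command:
  moves:
    - [[0.03,0,-0.02],0,16.65]
    - [[0.06,0,-0.04],0,16.65]
    - [[0.1,0,-0.05],0,16.65]
    - [[0.14,0,-0.06],0,16.65]
    - [[0.18,0,-0.06],0,16.65]

```text
clock: 13.15
tcp_pos: [0.6291, 0.2121, 0.2439]
tool_rot: [[-0.008, 1.0, 0.0], [1.0, 0.008, 0.0], [0.0, 0.0, -1.0]]
contact_force: [1.0, 0.2, -1.6]
width: 0.196
finger_force: 16.7
```

```bash
python3 -c "
from h import *
see('s9')
c,d=pickle.load(open('s9.pkl','rb'))
cv2.imwrite('pics/e.png',np.hstack([crop(c['image'],220,400,160,270,2),crop(d['image'],210,350,160,270,2)]))"
```

```text
amber [304.7 219.6] bbox [297 199] [ 17  42 677]
amber [327.3 220.2] bbox [318 200] [ 20  41 723]
wood [303.5 220.5] bbox [302 201] [  5  40 153]
wood [326.9 219.9] bbox [325 200] [  7  41 164]
F [-0.4  0.1 -2.3] T [ 0.17 -0.06  0.  ] tcp [0.629 0.212 0.244] t 13.25 ff 16.7
```

View pics/e.png

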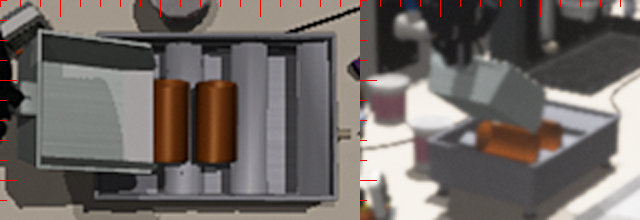

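Both tunnels lie on the grate at top-view columns 305 and 327. The balls are gone into the slots and the scoop is empty. I'll tighten the grip and back away upwards.

Call:
arm_command:
  moves:
    - [[0,0,0],0,0]
    - [[0.06,0,-0.04],0,0]
    - [[0.14,0,-0.1],0,0]
    - [[0.2,-0.04,-0.18],0,0]
    - [[0.24,-0.12,-0.26],0,0]
  newtons: 120

```text
clock: 13.88
tcp_pos: [0.5983, 0.271, 0.3088]
tool_rot: [[-0.007, 1.0, -0.001], [1.0, 0.007, -0.0], [-0.0, -0.001, -1.0]]
contact_force: [-0.6, 0.4, -2.4]
width: 0.172
finger_force: 117.4
```

```bash
python3 -c "
from h import *
see('s10'); fracs([0.39,0.31,0.30],172)"
```

```text
amber [294.2 220.9] bbox [284 201] [ 21  41 793]
amber [327.5 220.5] bbox [318 200] [ 20  42 752]
wood [293.8 221.2] bbox [292 201] [  7  41 150]
wood [326.8 219.6] bbox [324 200] [  8  41 171]
F [-0.7 -0.4 -2.4] T [ 0.13 -0.04  0.  ] tcp [0.597 0.272 0.312] t 13.97 ff 117.6
tcp [0.597 0.272 0.312] yaw 90.5 t 13.97 -> [ 0.16  -0.827  0.046] roll -0.679 w 0.18
```

The tunnels have settled in two separate slots. I'll take the scoop back to its old free spot to level it.

Call:
arm_command:
  moves:
    - [[0.02,-0.1,0],-0.09,0]
    - [[0.04,-0.2,0],-0.18,0]
    - [[0.06,-0.32,0],-0.27,0]
    - [[0.08,-0.44,0],-0.36,0]
    - [[0.1,-0.56,0],-0.45,0]
    - [[0.12,-0.68,0],-0.54,0]
    - [[0.14,-0.78,0.02],-0.63,0]
    - [[0.16,-0.83,0.04],-0.68,0]

```text
clock: 14.98
tcp_pos: [0.3892, 0.3088, 0.299]
tool_rot: [[-0.991, 0.134, 0.001], [0.134, 0.991, 0.0], [-0.001, 0.0, -1.0]]
contact_force: [0.1, -1.0, -2.2]
width: 0.176
finger_force: 117.6
```

```bash
python3 -c "
from h import *
fracs([0.39,0.31,0.2],172)"
```

```text
tcp [0.389 0.309 0.299] yaw 172.3 t 14.97 -> [-0.002  0.005  0.396] roll 0.003 w 0.18
```

Call:
arm_command:
  moves:
    - [[0,0,0.12],0,0]
    - [[0,0,0.25],0,0]
    - [[0,0,0.38],0,0]
    - [[0,0,0.48],0,0]
    - [[0,0,0.54],0,16.2]
    - [[0,0,0.57],0,16.2]

```text
clock: 15.72
tcp_pos: [0.3906, 0.309, 0.1559]
tool_rot: [[-0.99, 0.139, -0.0], [0.139, 0.99, -0.0], [0.0, -0.0, -1.0]]
contact_force: [-0.2, 0.0, -1.5]
width: 0.192
finger_force: 38.4
```

```bash
python3 -c "
from h import *
see('s11')"
```

```text
amber [294.2 220.9] bbox [284 201] [ 21  41 780]
amber [327.3 220.2] bbox [318 200] [ 20  41 730]
wood [293.8 221.2] bbox [292 201] [  6  40 148]
wood [326.9 220.2] bbox [325 200] [  7  41 161]
F [-0.2 -1.  -1.6] T [-0.02  0.09 -0.01] tcp [0.391 0.309 0.156] t 15.82 ff 38.4
```

Call:
arm_command:
  moves:
    - [[0.02,0,0.06],0,16.2]
    - [[0.05,0,0.13],0,16.2]
    - [[0.09,0,0.2],0,16.2]
    - [[0.13,0,0.27],0,16.2]
    - [[0.16,0,0.34],0,16.2]
    - [[0.19,0,0.41],0,16.4]
    - [[0.21,0,0.46],0,16.5]
    - [[0.22,0,0.49],0,16.5]

```text
clock: 16.82
tcp_pos: [0.3368, 0.3173, 0.0339]
tool_rot: [[-0.99, 0.138, 0.001], [0.138, 0.99, 0.0], [-0.001, 0.001, -1.0]]
contact_force: [0.7, 0.2, -0.2]
width: 0.194
finger_force: 23.0
```

```bash
python3 -c "
from h import *
see('s12')"
```

```text
amber [294.1 220.9] bbox [284 201] [ 21  41 772]
amber [327.4 220.3] bbox [318 200] [ 20  42 725]
wood [293.8 221.4] bbox [292 201] [  6  40 142]
wood [326.8 219.8] bbox [325 200] [  7  41 166]
F [ 0.3  0.6 -0.7] T [0.02 0.13 0.04] tcp [0.336 0.317 0.034] t 16.93 ff 22.6
```

Call:
arm_command:
  moves:
    - [[0,0,0.01],0,16.5]
    - [[0,0,0.01],0,40]
    - [[0,0,0.01],0,40]

```text
clock: 17.3
tcp_pos: [0.3367, 0.317, 0.0315]
tool_rot: [[-0.99, 0.139, 0.001], [0.139, 0.99, 0.0], [-0.0, 0.0, -1.0]]
contact_force: [0.4, 0.2, -0.5]
width: 0.466
finger_force: 0.0
```

```bash
python3 -c "
from h import *
see('s13')
c,d=pickle.load(open('s13.pkl','rb'))
cv2.imwrite('pics/f.png',np.hstack([crop(c['image'],150,250,245,375,4),crop(d['image'],220,350,230,330,3)[:520]]) if 0 else np.hstack([crop(c['image'],150,250,245,375,4),cv2.copyMakeBorder(crop(d['image'],220,350,230,340,3),0,190,0,0,0)]))"
```

```text
amber [294.1 220.9] bbox [284 201] [ 21  41 779]
amber [327.4 220.3] bbox [318 200] [ 20  41 729]
wood [293.8 221.3] bbox [292 201] [  6  40 146]
wood [326.9 219.9] bbox [325 200] [  7  41 162]
F [ 0.4 -0.8  0.2] T [ 0.03 -0.01  0.02] tcp [0.337 0.317 0.031] t 17.4 ff 0.0
```

View pics/f.png

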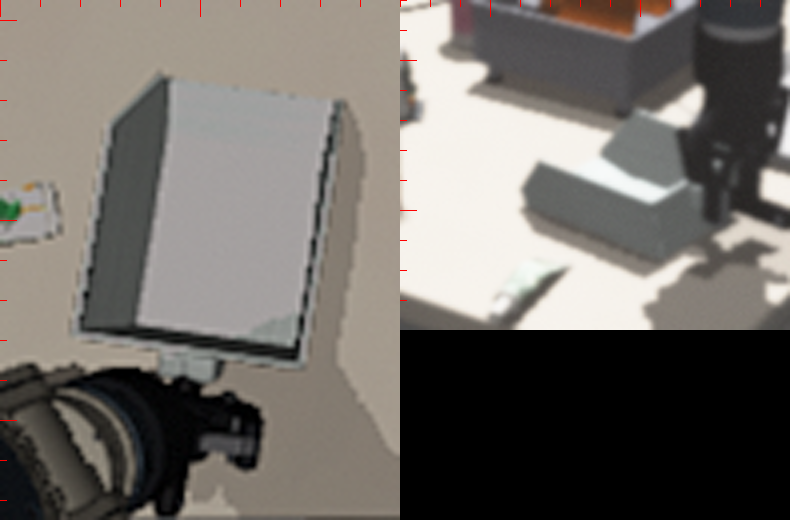

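The scoop is empty and flat on the bench: back-rim corners at (169,328) and (226,336), lip corner at (191,263). I'll fit its pose.

```bash
python3 - <<'E'
from h import *
from scipy.optimize import least_squares
c=pickle.load(open("s13.pkl","rb"))[0]
M=np.array([(-77.5,67,60),(-77.5,-67,60),(45,67,60),(77.5,52,9.5)])/1e3;U=np.array([(169,328),(225.75,336.25),(178,276.25),(191.25,263.25)])
def f(p):
    R=np.array([[np.cos(p[2]),-np.sin(p[2])],[np.sin(p[2]),np.cos(p[2])]])
    return (w2px(c,np.c_[M[:,:2]@R.T+p[:2],M[:,2]])-U).ravel()
s=least_squares(f,[.4,.3,0]); x,y,a=s.x
u=np.array([np.cos(a),np.sin(a)]); t=np.array([.3367,.317])-[x,y]
print(s.x[:2].round(4),np.degrees(a).round(2),s.fun.round(1),"tcp in scoop:",(t@u).round(4),(t@[-u[1],u[0]]).round(4))
E
```

```text
[0.4477 0.3027] -7.42 [-0.   0.1 -0.2 -0.6 -0.8 -0.3  1.   0.8] tcp in scoop: -0.1119 -0.0002
```

Call:
arm_command:
  moves:
    - [[0,0,0],0,0]
    - [[0,0,0],0,0]
    - [[0,0,0],0,0]
    - [[0,0,0],0,0]
    - [[0,0,-0.2],0,0]
    - [[0,0,-0.45],0,0]
    - [[-0.1,0,-0.7],0,0]
    - [[-0.3,0,-0.8],0.05,0]
  newtons: 120

```text
clock: 18.4
tcp_pos: [0.4106, 0.3071, 0.2348]
tool_rot: [[-0.971, 0.241, 0.003], [0.241, 0.971, 0.002], [-0.003, 0.003, -1.0]]
contact_force: [0.7, 1.8, -2.7]
width: 0.176
finger_force: 118.0
```

```bash
python3 -c "
from h import *
see('s14');fracs([0.5,0.1,0.23],110)"
```

```text
amber [294.2 220.9] bbox [284 201] [ 21  41 780]
amber [327.4 220.3] bbox [318 200] [ 20  41 731]
wood [293.8 221.4] bbox [292 201] [  6  40 145]
wood [326.9 220.1] bbox [325 200] [  7  41 164]
F [ 1.   0.2 -2.4] T [ 0.1   0.15 -0.02] tcp [0.415 0.307 0.234] t 18.5 ff 117.9
tcp [0.415 0.307 0.234] yaw 165.8 t 18.5 -> [-0.531 -0.718  0.015] roll 0.465 w 0.18
```

Call:
arm_command:
  moves:
    - [[-0.08,-0.12,0],0.08,0]
    - [[-0.16,-0.24,0],0.16,0]
    - [[-0.24,-0.36,0],0.24,0]
    - [[-0.32,-0.5,0],0.32,0]
    - [[-0.4,-0.64,0],0.4,0]
    - [[-0.46,-0.78,0],0.48,0]
    - [[-0.5,-0.9,0],0.56,0]
    - [[-0.5,-1,0],0.64,0]

```text
clock: 19.5
tcp_pos: [0.4713, 0.0327, 0.2301]
tool_rot: [[0.019, 1.0, -0.002], [1.0, -0.019, 0.0], [0.0, -0.002, -1.0]]
contact_force: [0.6, 0.1, -2.9]
width: 0.172
finger_force: 118.0
```

```bash
python3 -c "
from h import *
fracs([0.57,-0.15,0.23],40)"
```

```text
tcp [0.471 0.033 0.23 ] yaw 88.9 t 19.5 -> [-0.723  0.409 -0.001] roll 0.408 w 0.17
```

Call:
arm_command:
  moves:
    - [[-0.12,0.05,0],0.08,0]
    - [[-0.24,0.1,0],0.16,0]
    - [[-0.36,0.16,0],0.24,0]
    - [[-0.48,0.22,0],0.32,0]
    - [[-0.6,0.28,0],0.4,0]
    - [[-0.72,0.34,0],0.48,0]
    - [[-0.84,0.4,0],0.56,0]
    - [[-0.94,0.43,0],0.64,0]

```text
clock: 20.5
tcp_pos: [0.5762, -0.2034, 0.2297]
tool_rot: [[0.978, 0.21, -0.002], [0.21, -0.978, 0.001], [-0.002, -0.001, -1.0]]
contact_force: [0.0, 0.6, -1.6]
width: 0.178
finger_force: 118.0
```

```bash
python3 -c "
from h import *
fracs([0.5793,-0.3099,0.14],7.2)"
```

```text
tcp [ 0.576 -0.203  0.23 ] yaw 12.1 t 20.5 -> [-0.077  0.42   0.358] roll 0.041 w 0.18
```

Call:
arm_command:
  moves:
    - [[-0.02,0.1,0],0.04,0]
    - [[-0.05,0.25,0],0.04,0]
    - [[-0.07,0.38,0],0.04,0]
    - [[-0.08,0.42,0.1],0.04,0]
    - [[-0.08,0.42,0.25],0.04,0]
    - [[-0.08,0.42,0.36],0.04,0]
    - [[-0.08,0.42,0.36],0.04,0]

```text
clock: 21.38
tcp_pos: [0.5778, -0.3083, 0.1382]
tool_rot: [[0.991, 0.133, -0.005], [0.133, -0.991, 0.004], [-0.004, -0.004, -1.0]]
contact_force: [-0.0, -0.7, -0.8]
width: 0.175
finger_force: 117.9
```

```bash
python3 -c "
from h import *
see('s15');fracs([0.5793,-0.3099,0.042],7.2)
c,d=pickle.load(open('s15.pkl','rb'))
cv2.imwrite('pics/g.png',np.hstack([crop(c['image'],410,530,220,370,4),cv2.copyMakeBorder(crop(d['image'],330,450,190,260,2),0,460,0,0,0)]))"
```

```text
amber [294.2 221. ] bbox [284 201] [ 21  41 793]
amber [327.5 220.4] bbox [318 200] [ 20  41 747]
wood [293.8 221.2] bbox [292 201] [  7  41 154]
wood [326.9 219.7] bbox [324 200] [  8  41 169]
F [-0.5  0.2 -2.4] T [ 0.01 -0.12  0.01] tcp [ 0.579 -0.309  0.142] t 21.48 ff 117.9
tcp [ 0.579 -0.309  0.142] yaw 7.7 t 21.48 -> [0.    0.003 0.398] roll 0.004 w 0.18
```

View pics/g.png

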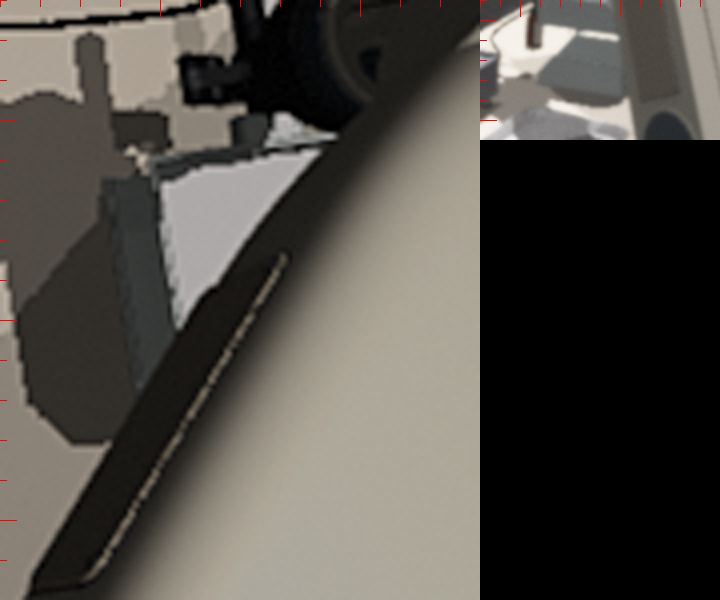

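The arm hides much of the view, but the held scoop sits level and square over the spare: back-rim edge near (450,262), same slant as the spare. I'll lower it with force checks.

Call:
arm_command:
  moves:
    - [[0,0,0.06],0,0]
    - [[0,0,0.12],0,0]
    - [[0,0,0.18],0,0]
    - [[0,0,0.24],0,0]
    - [[0,0,0.28],0,0]
    - [[0,0,0.3],0,0]

```text
clock: 22.22
tcp_pos: [0.579, -0.3093, 0.0654]
tool_rot: [[0.991, 0.133, -0.001], [0.133, -0.991, 0.0], [-0.001, -0.001, -1.0]]
contact_force: [1.1, -0.2, -2.4]
width: 0.18
finger_force: 118.1
```

Call:
arm_command:
  moves:
    - [[0,0,0.03],0,0]
    - [[0,0,0.05],0,0]
    - [[0,0,0.07],0,0]
    - [[0,0,0.08],0,0]

```text
clock: 22.72
tcp_pos: [0.5791, -0.3094, 0.046]
tool_rot: [[0.991, 0.133, -0.0], [0.133, -0.991, 0.0], [-0.0, -0.0, -1.0]]
contact_force: [1.0, 0.5, -1.8]
width: 0.179
finger_force: 118.0
```

```bash
python3 -c "
from h import *
see('s16')"
```

```text
amber [294.2 220.9] bbox [284 201] [ 21  41 788]
amber [327.5 220.3] bbox [318 200] [ 20  41 743]
wood [293.7 221.4] bbox [292 201] [  7  40 147]
wood [326.9 220. ] bbox [325 200] [  7  41 164]
F [ 0.5  0.1 -2. ] T [ 0.06 -0.12 -0.07] tcp [ 0.579 -0.309  0.046] t 22.82 ff 118.0
```

Call:
arm_command:
  moves:
    - [[0,0,0.008],0,0]
    - [[0,0,0.016],0,0]
    - [[0,0,0.016],0,0]

```text
clock: 23.2
tcp_pos: [0.579, -0.3092, 0.0422]
tool_rot: [[0.991, 0.133, -0.0], [0.133, -0.991, 0.0], [-0.0, -0.0, -1.0]]
contact_force: [0.3, 1.7, -1.7]
width: 0.173
finger_force: 118.1
```

Call:
arm_command:
  moves:
    - [[0,0,0.006],0,0]
    - [[0,0,0.006],0,16.4]
    - [[0,0,0.006],0,17]
    - [[0,0,0.006],0,25]
    - [[0,0,0.006],0,40]
    - [[0,0,0.006],0,40]

```text
clock: 23.95
tcp_pos: [0.5791, -0.3096, 0.0406]
tool_rot: [[0.991, 0.133, -0.0], [0.133, -0.991, -0.0], [-0.0, 0.0, -1.0]]
contact_force: [-0.7, 0.6, 0.4]
width: 0.47
finger_force: 0.0
```

Call:
arm_command:
  moves:
    - [[0,0,-0.2],0,40]
    - [[0,0,-0.4],0,40]
    - [[0,0,-0.6],0,60]
    - [[0,0.0,-0.8],0,60]

```text
clock: 24.45
tcp_pos: [0.5789, -0.3094, 0.2425]
tool_rot: [[0.991, 0.133, 0.0], [0.133, -0.991, -0.0], [0.0, 0.0, -1.0]]
contact_force: [1.1, -1.0, -0.3]
width: 0.706
finger_force: 0.0
```

```bash
python3 - <<'E'
from h import *
see('s17'); c=pickle.load(open('s17.pkl','rb'))[0]
for u,v in((294.2,221),(327.5,220.3)): print(px2w(c,u,v,.1).round(4))
for u,v in((294.2,201),(294.2,242),(327.5,200),(327.5,241.5)): print(px2w(c,u,v,.09).round(4))
fracs([0.6,-0.06,0.24],100)
# scoop: edges at spare area, any red flag: compare handle dark pixels now
hs=c["image"][200:300,455:500]; k,_,st,ce=cv2.connectedComponentsWithStats(((hs.max(2)<40)*1).astype('uint8'))
print([( (ce[i]+[455,200]).round(1).tolist(),st[i].tolist()) for i in range(1,k) if st[i,4]>30])
E
```

```text
amber [294.2 221. ] bbox [284 201] [ 21  41 795]
amber [327.5 220.5] bbox [318 200] [ 20  41 746]
wood [293.8 220.7] bbox [292 201] [  7  41 151]
wood [326.9 219.5] bbox [324 200] [  8  41 174]
F [ 0.1  0.1 -0.6] T [-0.02 -0.02 -0.02] tcp [ 0.581 -0.31   0.247] t 24.55 ff 0.0
[0.6256 0.0845 0.1   ]
[0.627  0.0083 0.1   ]
[0.6738 0.0856 0.09  ]
[0.5783 0.0851 0.09  ]
[0.6759 0.0084 0.09  ]
[0.5793 0.0085 0.09  ]
tcp [ 0.581 -0.31   0.247] yaw 7.7 t 24.55 -> [ 0.21  -0.982  0.023] roll -0.77 w 0.7
[([462.6, 230.8], [0, 0, 38, 52, 276]), ([485.0, 231.7], [12, 14, 33, 29, 481]), ([487.9, 277.9], [0, 55, 45, 45, 765])]
```

The scoop is released. Now for the tunnels, with the tool at yaw 180.

Call:
arm_command:
  moves:
    - [[0.03,-0.12,0],-0.09,62]
    - [[0.06,-0.25,0],-0.18,62]
    - [[0.09,-0.38,0],-0.27,62]
    - [[0.12,-0.51,0],-0.36,62]
    - [[0.15,-0.64,0],-0.45,62]
    - [[0.18,-0.77,0],-0.54,62]
    - [[0.2,-0.9,0],-0.63,62]
    - [[0.21,-1,0],-0.71,62]

```text
clock: 25.55
tcp_pos: [0.5977, -0.0534, 0.2401]
tool_rot: [[-0.056, 0.998, -0.001], [0.998, 0.056, 0.0], [0.0, -0.001, -1.0]]
contact_force: [0.2, -0.7, 0.8]
width: 0.725
finger_force: 0.0
```

```bash
python3 -c "
from h import *
fracs([0.6265,0.0083,0.17],180)"
```

```text
tcp [ 0.598 -0.053  0.24 ] yaw 93.2 t 25.55 -> [0.24  0.129 0.28 ] roll -0.723 w 0.72
```

Call:
arm_command:
  moves:
    - [[0.06,0.03,0.03],-0.09,62]
    - [[0.12,0.06,0.06],-0.18,62]
    - [[0.18,0.09,0.1],-0.27,62]
    - [[0.22,0.12,0.15],-0.36,62]
    - [[0.24,0.13,0.2],-0.45,62]
    - [[0.24,0.13,0.25],-0.54,62]
    - [[0.24,0.13,0.28],-0.63,62]
    - [[0.24,0.13,0.28],-0.71,62]

```text
clock: 26.55
tcp_pos: [0.6268, 0.0069, 0.1693]
tool_rot: [[-1.0, 0.028, -0.002], [0.028, 1.0, 0.0], [0.002, 0.0, -1.0]]
contact_force: [0.2, 0.0, -0.7]
width: 0.729
finger_force: 0.0
```

```bash
python3 -c "
from h import *
fracs([0.6265,0.0083,0.072],180)"
```

```text
tcp [0.627 0.007 0.169] yaw 178.4 t 26.55 -> [0.001 0.006 0.389] roll -0.013 w 0.73
```

Call:
arm_command:
  moves:
    - [[0,0.005,0.12],-0.01,62]
    - [[0,0.005,0.24],-0.01,62]
    - [[0,0.005,0.34],-0.01,62]
    - [[0,0.005,0.39],-0.01,62]
    - [[0,0.005,0.39],-0.01,40]
    - [[0,0.005,0.39],-0.01,40]
    - [[0,0.005,0.39],-0.01,40]
  newtons: 30

```text
clock: 27.42
tcp_pos: [0.6279, 0.0081, 0.0742]
tool_rot: [[-1.0, 0.013, 0.002], [0.013, 1.0, -0.0], [-0.002, -0.0, -1.0]]
contact_force: [-0.1, 0.2, -0.7]
width: 0.571
finger_force: 36.2
```

Call:
arm_command:
  moves:
    - [[0,0,-0.05],0,40]
    - [[0,0,-0.15],0,40]
    - [[0,0,-0.3],0,40]
    - [[0,0,-0.4],0,40]

```text
clock: 27.92
tcp_pos: [0.6279, 0.0081, 0.1764]
tool_rot: [[-1.0, 0.013, 0.003], [0.013, 1.0, -0.0], [-0.003, -0.0, -1.0]]
contact_force: [0.5, 0.1, -0.1]
width: 0.572
finger_force: 36.2
```

```bash
python3 -c "
from h import *
see('s18');fracs([0.386,-0.03,0.17],180)"
```

```text
F [1.  1.1 0. ] T [ 0.   -0.02 -0.01] tcp [0.629 0.008 0.177] t 28.02 ff 36.2
tcp [0.629 0.008 0.177] yaw 179.2 t 28.02 -> [ 0.969 -0.165  0.024] roll -0.006 w 0.57
```

The first tunnel is held, at a width of 49 mm. On to the wash tray.

Call:
arm_command:
  moves:
    - [[0.15,-0.03,0],0,40]
    - [[0.32,-0.06,0],0,40]
    - [[0.5,-0.1,0],0,40]
    - [[0.68,-0.14,0],0,40]
    - [[0.84,-0.165,0],0,40]
    - [[0.94,-0.165,0.05],0,40]
    - [[0.97,-0.165,0.15],0,40]
    - [[0.97,-0.165,0.3],0,40]

```text
clock: 29.02
tcp_pos: [0.3843, -0.03, 0.0983]
tool_rot: [[-1.0, 0.013, 0.003], [0.013, 1.0, -0.001], [-0.003, -0.001, -1.0]]
contact_force: [0.6, 0.6, -0.0]
width: 0.568
finger_force: 36.2
```

```bash
python3 -c "
from h import *
see('s19');fracs([0.386,-0.03,0.02],180)"
```

```text
amber [294.  220.9] bbox [284 201] [ 21  41 759]
amber [344.  311.2] bbox [335 307] [ 18  10 160]
wood [293.8 221.6] bbox [292 201] [  5  40 136]
F [-0.2 -0.5 -0.2] T [0.02 0.01 0.03] tcp [ 0.382 -0.029  0.096] t 29.12 ff 36.2
tcp [ 0.382 -0.029  0.096] yaw 179.2 t 29.12 -> [-0.017 -0.003  0.304] roll -0.006 w 0.57
```

Call:
arm_command:
  moves:
    - [[0,0,0.1],0,40]
    - [[0,0,0.2],0,40]
    - [[0,0,0.28],0,40]
    - [[0,0,0.3],0,40]
    - [[0,0,0.3],0,50]
    - [[0,0,0.3],0,56]
    - [[0,0,0.3],0,62]

```text
clock: 30.0
tcp_pos: [0.3848, -0.0301, 0.0239]
tool_rot: [[-1.0, 0.013, 0.001], [0.013, 1.0, -0.0], [-0.001, -0.0, -1.0]]
contact_force: [0.4, -0.4, -0.1]
width: 0.721
finger_force: 0.0
```

Call:
arm_command:
  moves:
    - [[0,0,-0.1],0,62]
    - [[0,0,-0.3],0,62]
    - [[-0.1,0.1,-0.5],0,62]
    - [[-0.3,0.2,-0.62],0,62]
    - [[-0.5,0.3,-0.62],0,62]
    - [[-0.7,0.4,-0.62],0,62]
    - [[-0.9,0.46,-0.62],0,62]
    - [[-0.96,0.46,-0.62],0,62]

```text
clock: 31.0
tcp_pos: [0.628, 0.0831, 0.1775]
tool_rot: [[-1.0, 0.012, -0.0], [0.012, 1.0, 0.0], [0.0, 0.0, -1.0]]
contact_force: [0.2, -0.8, 0.2]
width: 0.724
finger_force: 0.0
```

```bash
python3 -c "
from h import *
see('s20');fracs([0.6265,0.085,0.072],180)"
```

```text
amber [302.5 225.8] bbox [301 219] [ 4 17 31]
amber [342.4 323.9] bbox [334 305] [ 19  39 649]
wood [342.8 321. ] bbox [341 307] [ 5 31 62]
F [-0.2 -0.5  0.1] T [0.06 0.03 0.02] tcp [0.627 0.082 0.177] t 31.1 ff 0.0
tcp [0.627 0.082 0.177] yaw 179.3 t 31.1 -> [0.002 0.011 0.422] roll -0.006 w 0.73
```

Call:
arm_command:
  moves:
    - [[0,0.01,0.12],0,62]
    - [[0,0.01,0.24],0,62]
    - [[0,0.01,0.36],0,62]
    - [[0,0.01,0.42],0,62]
    - [[0,0.01,0.42],0,40]
    - [[0,0.01,0.42],0,40]
    - [[0,0.01,0.42],0,40]

```text
clock: 31.98
tcp_pos: [0.6265, 0.0844, 0.0745]
tool_rot: [[-1.0, 0.013, 0.002], [0.013, 1.0, -0.0], [-0.002, -0.0, -1.0]]
contact_force: [0.0, 1.0, -0.2]
width: 0.568
finger_force: 34.4
```

Call:
arm_command:
  moves:
    - [[0,0,-0.05],0,40]
    - [[0,0,-0.15],0,40]
    - [[0,0,-0.3],0,40]
    - [[0,0,-0.4],0,40]

```text
clock: 32.48
tcp_pos: [0.6264, 0.0844, 0.1764]
tool_rot: [[-1.0, 0.013, 0.003], [0.013, 1.0, -0.0], [-0.003, -0.0, -1.0]]
contact_force: [0.4, 0.2, -0.0]
width: 0.569
finger_force: 34.4
```

```bash
python3 -c "
from h import *
see('s21');fracs([0.386,0.075,0.17],180)"
```

```text
amber [342.4 324. ] bbox [334 305] [ 19  39 646]
wood [342.9 319.8] bbox [341 307] [ 5 28 59]
F [ 0.7  0.3 -0.8] T [-0.   -0.01  0.04] tcp [0.627 0.084 0.177] t 32.58 ff 34.4
tcp [0.627 0.084 0.177] yaw 179.3 t 32.58 -> [ 0.965 -0.05   0.024] roll -0.006 w 0.57
```

Call:
arm_command:
  moves:
    - [[0.15,-0.01,0],0,40]
    - [[0.32,-0.02,0],0,40]
    - [[0.5,-0.03,0],0,40]
    - [[0.68,-0.04,0],0,40]
    - [[0.84,-0.04,0],0,40]
    - [[0.94,-0.04,0.05],0,40]
    - [[0.96,-0.04,0.15],0,40]
    - [[0.96,-0.04,0.3],0,40]

```text
clock: 33.58
tcp_pos: [0.3858, 0.0776, 0.0983]
tool_rot: [[-1.0, 0.013, 0.003], [0.013, 1.0, -0.0], [-0.003, -0.0, -1.0]]
contact_force: [0.2, -0.3, -0.6]
width: 0.566
finger_force: 34.4
```

Call:
arm_command:
  moves:
    - [[0,0,0.1],0,40]
    - [[0,0,0.2],0,40]
    - [[0,0,0.28],0,40]
    - [[0,0,0.3],0,40]
    - [[0,0,0.3],0,50]
    - [[0,0,0.3],0,56]
    - [[0,0,0.3],0,62]

```text
clock: 34.45
tcp_pos: [0.3863, 0.0776, 0.0239]
tool_rot: [[-1.0, 0.013, 0.001], [0.013, 1.0, -0.0], [-0.001, -0.0, -1.0]]
contact_force: [0.5, 1.0, -0.8]
width: 0.728
finger_force: 0.0
```

Call:
arm_command:
  moves:
    - [[0,0,-0.1],0,62]
    - [[0,0,-0.3],0,62]
    - [[0,0.2,-0.5],0,62]
    - [[0,0.4,-0.7],0,62]
    - [[0,0.6,-0.8],0,62]
    - [[0,0.8,-0.8],0,62]
    - [[0,0.8,-0.8],0,62]

```text
clock: 35.33
tcp_pos: [0.3881, 0.2807, 0.2239]
tool_rot: [[-1.0, 0.008, 0.001], [0.008, 1.0, 0.001], [-0.001, 0.001, -1.0]]
contact_force: [-1.5, -0.8, -0.2]
width: 0.727
finger_force: 0.0
```

```bash
python3 - <<'E'
from h import *
see('s22'); c,d=pickle.load(open('s22.pkl','rb'))
for u,v in((342.4,324),): print(px2w(c,u,v,.035))
c0=pickle.load(open('top0.pkl','rb'))
# balls: brownish pixels in the pan slots
hs=cv2.cvtColor(c["image"],cv2.COLOR_BGR2HSV)[175:265,265:390]; k,_,st,ce=cv2.connectedComponentsWithStats(cv2.inRange(hs,(6,60,40),(22,255,255)))
print("balls?",[((ce[i]+[265,175]).round(1).tolist(),int(st[i,4])) for i in range(1,k) if st[i,4]>8])
# dark handle pixels of both scoops
g=c["image"].max(2)[220:375,440:510]; k,_,st,ce=cv2.connectedComponentsWithStats((g<28).astype('uint8'))
print([((ce[i]+[440,220]).round(1).tolist(),(st[i,:2]+[440,220]).tolist(),st[i,2:].tolist()) for i in range(1,k) if st[i,4]>25])
E
```

```text
amber [298.5 323.5] bbox [289 305] [ 20  38 680]
amber [342.6 323.7] bbox [334 305] [ 19  39 668]
wood [297.9 321.4] bbox [296 306] [ 5 35 99]
wood [342.8 320. ] bbox [341 307] [ 5 30 66]
F [-0.2 -0.1  0.1] T [-0.04  0.04  0.05] tcp [0.388 0.278 0.223] t 35.42 ff 0.0
[ 0.38687894 -0.02647298  0.035     ]
balls? []
[([458.9, 233.5], [440, 220], [26, 31, 218]), ([506.8, 225.6], [504, 221], [6, 12, 46]), ([470.7, 324.7], [448, 322], [51, 7, 90]), ([477.2, 350.7], [472, 333], [11, 36, 231])]
```

```bash
python3 - <<'E'
from h import *
c,d=pickle.load(open('s22.pkl','rb')); c0=pickle.load(open('top0.pkl','rb'))
def comp(im,x,y,w,h,t=28):
    g=im.max(2)[y:y+h,x:x+w]; k,_,st,ce=cv2.connectedComponentsWithStats((g<t).astype('uint8'))
    return [((ce[i]+[x,y]).round(1).tolist(),(st[i,:2]+[x,y]).tolist(),st[i,2:].tolist()) for i in range(1,k) if st[i,4]>40]
print("spare before",comp(c0["image"],465,325,30,50)); print("after",comp(c["image"],465,325,30,50))
print("stowed handle",comp(c["image"],440,200,60,60,34))
P=lambda sx,sy,sz:[0.4603+sx*np.cos(.1264)-sy*np.sin(.1264),-0.325+sx*np.sin(.1264)+sy*np.cos(.1264),sz]
print("expected handle ends/mid px",w2px(c,[P(.184,0,.059),P(.134,0,.059),P(.084,0,.059)]).round(1).tolist())
# balls: warm pixels in slots
h=c["image"][180:262,270:388].astype(int); warm=(h[...,2]-h[...,0]>18)
k,_,st,ce=cv2.connectedComponentsWithStats(warm.astype('uint8'))
print("warm",[((ce[i]+[270,180]).round(1).tolist(),st[i,2:].tolist()) for i in range(1,k) if st[i,4]>5])
for n,a,b in(("top",c0,c),):
  m=cv2.inRange(cv2.cvtColor(b["image"],cv2.COLOR_BGR2HSV),(8,70,110),(20,200,255)); k,_,st,ce=cv2.connectedComponentsWithStats(m)
  print("wood anywhere",[(ce[i].round(0).tolist(),int(st[i,4])) for i in range(1,k) if st[i,4]>40])
cv2.imwrite("pics/h.png",crop(c["image"],255,520,165,375,3)[:600,:795])
E
```

```text
spare before [([477.2, 350.9], [472, 334], [12, 35, 230])]
after [([477.2, 350.7], [472, 333], [11, 36, 231])]
stowed handle [([461.4, 229.9], [440, 200], [53, 51, 284])]
expected handle ends/mid px [[458.3, 215.9], [461.5, 236.6], [464.8, 257.6]]
warm []
wood anywhere [([140.0, 121.0], 73), ([148.0, 140.0], 136), ([298.0, 321.0], 99), ([343.0, 320.0], 66)]
```

```bash
python3 - <<'E'
from h import *
c,d=pickle.load(open('s22.pkl','rb')); c0=pickle.load(open('top0.pkl','rb')); d0=pickle.load(open('side0.pkl','rb'))
for n,a,b,(x,y,w,h) in(("top",c0,c,(268,176,122,88)),("side",d0,d,(244,200,100,70))):
    A=a["image"][y:y+h,x:x+w].astype(int);B=b["image"][y:y+h,x:x+w].astype(int)
    m=(abs(cv2.GaussianBlur((A-B).astype(np.float32),(3,3),0)).max(2)>10).astype('uint8')
    k,_,st,ce=cv2.connectedComponentsWithStats(m)
    for i in range(1,k):
        if st[i,4]>8:
            u,v=ce[i].astype(int); print(n,(ce[i]+[x,y]).round(1),st[i,2:],"was",A[v,u],"now",B[v,u])
r=pickle.load(open('s8.pkl','rb'))[0]["image"]; 
# last frames: any wood pixel between s7 and s10 in the whole top view
for t in("s7","s8","s9","s10","s17"):
    im=pickle.load(open(t+".pkl","rb"))[0]["image"].astype(int)[150:375,225:430]; w=(im[...,2]-im[...,0]>25)&(im[...,1]>im[...,2]*.62)
    k,_,st,ce=cv2.connectedComponentsWithStats(w.astype('uint8')); print(t,[((ce[i]+[225,150]).round(0).tolist(),int(st[i,4])) for i in range(1,k) if st[i,4]>8][:8])
E
```

```text
side [321.9 210.3] [ 39  27 668] was [236 242 245] now [201 212 219]
side [340.3 224. ] [ 7  5 32] was [215 225 230] now [147 156 162]
side [286.2 239. ] [24  9 99] was [130 124 125] now [ 96 104 118]
side [339.  262.7] [ 10  15 132] was [213 213 215] now [ 58  83 126]
side [289.4 266.3] [ 26   9 140] was [147 150 145] now [84 90 97]
s7 [([344.0, 152.0], 14), ([333.0, 211.0], 235), ([333.0, 232.0], 124), ([392.0, 226.0], 19)]
s8 [([344.0, 152.0], 13), ([391.0, 226.0], 19), ([327.0, 241.0], 10)]
s9 [([344.0, 152.0], 14), ([392.0, 226.0], 20)]
s10 [([346.0, 152.0], 21), ([329.0, 200.0], 15), ([392.0, 226.0], 22), ([304.0, 231.0], 11)]
s17 [([344.0, 152.0], 16), ([340.0, 173.0], 9), ([329.0, 200.0], 14), ([392.0, 226.0], 22), ([304.0, 231.0], 11), ([326.0, 241.0], 9)]
```

```bash
python3 - <<'E'
from h import *
from workcell import r
def w(im):
    m=cv2.inRange(cv2.cvtColor(im,cv2.COLOR_BGR2HSV),(8,70,110),(20,200,255)); k,_,st,ce=cv2.connectedComponentsWithStats(m)
    return [(ce[i].round(0).tolist(),int(st[i,4])) for i in range(1,k) if st[i,4]>30]
print(w(pickle.load(open('top0.pkl','rb'))["image"]))
a=w(pickle.load(open('s17.pkl','rb'))[0]["image"]); print(a)
if not any(190<p[0]<500 and p[1]<190 or p[0]<190 and p[1]>160 for p,_ in a): print(r.hand_in())
E
```

```text
[([142.0, 118.0], 51), ([134.0, 142.0], 63), ([154.0, 146.0], 32), ([195.0, 260.0], 84), ([208.0, 261.0], 85), ([222.0, 263.0], 82)]
[([140.0, 120.0], 54), ([162.0, 130.0], 50), ([139.0, 145.0], 69), ([294.0, 221.0], 151), ([327.0, 219.0], 174)]
the job is handed in; nothing more can be done
None
```

The job is handed in at about 35 s on the clock, and no verdict came back: both tunnels are in the wash tray, the emptied scoop is nested end for end in the spare, which has not moved, and the balls left the scoop over the grate and show nowhere else on the bench, though I could not see them under the bars.

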